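# Put the checked vial baskets away

### The job

The two baskets with blue labels have been checked: push each one gently in with the fingertips until it is fully home, without slamming it, so that the vials inside stay standing. Leave the red-label basket drawn out just as it is, and do not pick up or disturb the vials or the bottle, dish and tape on the counter.

Things in the scene. Friction and masses are not known exactly. Their poses are not given: they have to be found in the camera images.
- basket_a_front (a point): BLUE-label basket: middle of the front lower edge of the sloped blue label holder (100 mm wide, 26 mm long, 4 mm thick) along the top of its front; about 83 mm above the counter. x axis: level, the way the basket slides in; z up. The holder juts 20 mm out of the flat front panel, so an upright fingertip meets it first.
- basket_a (a joint): How far the blue-label basket stands out of its unit, m: 0 = fully home (front panel against the frame, firm stop), to 0.14 = drawn out. Level slide, about 1.5 N friction, stays where left. Translucent open-topped basket 140 mm wide, 215 deep, walls 70 high; front panel 152 wide, 78 high, 4 thick, its underside 22 mm above the counter.
- unit_a: Fixed white unit that the blue-label basket slides into: 160 mm wide, 240 deep, clear top 120 mm above the counter. Origin: centre line of its underside, 60 mm behind its front edge, 12 mm above the counter; x points to its back. Three such units stand side by side about 220 mm apart, in any order, on a steel plate.
- basket_b_front (a point): BLUE-label basket: middle of the front lower edge of the sloped blue label holder (100 mm wide, 26 mm long, 4 mm thick) along the top of its front; about 83 mm above the counter. x axis: level, the way the basket slides in; z up. The holder juts 20 mm out of the flat front panel, so an upright fingertip meets it first.
- basket_b (a joint): How far the blue-label basket stands out of its unit, m: 0 = fully home (front panel against the frame, firm stop), to 0.14 = drawn out. Level slide, about 1.5 N friction, stays where left. Translucent open-topped basket 140 mm wide, 215 deep, walls 70 high; front panel 152 wide, 78 high, 4 thick, its underside 22 mm above the counter.
- unit_b: Fixed white unit that the blue-label basket slides into: 160 mm wide, 240 deep, clear top 120 mm above the counter. Origin: centre line of its underside, 60 mm behind its front edge, 12 mm above the counter; x points to its back. Three such units stand side by side about 220 mm apart, in any order, on a steel plate.
- basket_red_front (a point): RED-label basket: middle of the front lower edge of the sloped red label holder (100 mm wide, 26 mm long, 4 mm thick) along the top of its front; about 83 mm above the counter. x axis: level, the way the basket slides in; z up. The holder juts 20 mm out of the flat front panel, so an upright fingertip meets it first.
- basket_red (a joint): How far the red-label basket stands out of its unit, m: 0 = fully home (front panel against the frame, firm stop), to 0.14 = drawn out. Level slide, about 1.5 N friction, stays where left. Translucent open-topped basket 140 mm wide, 215 deep, walls 70 high; front panel 152 wide, 78 high, 4 thick, its underside 22 mm above the counter.
- unit_red: Fixed white unit that the red-label basket slides into: 160 mm wide, 240 deep, clear top 120 mm above the counter. Origin: centre line of its underside, 60 mm behind its front edge, 12 mm above the counter; x points to its back. Three such units stand side by side about 220 mm apart, in any order, on a steel plate.
- vial_a1: Loose glass vial, 42 mm diameter, 73 mm high, 90 g, standing on the floor of the basket labelled blue (basket a), behind its front; origin at the centre of its underside, z up along the vial.
- vial_a2: Loose glass vial, 42 mm diameter, 73 mm high, 90 g, standing on the floor of the basket labelled blue (basket a), behind its front; origin at the centre of its underside, z up along the vial.
- vial_b1: Loose glass vial, 42 mm diameter, 73 mm high, 90 g, standing on the floor of the basket labelled blue (basket b), behind its front; origin at the centre of its underside, z up along the vial.
- vial_b2: Loose glass vial, 42 mm diameter, 73 mm high, 90 g, standing on the floor of the basket labelled blue (basket b), behind its front; origin at the centre of its underside, z up along the vial.
- vial_red1: Loose glass vial, 42 mm diameter, 73 mm high, 90 g, standing on the floor of the basket labelled red, behind its front; origin at the centre of its underside, z up along the vial.
- vial_red2: Loose glass vial, 42 mm diameter, 73 mm high, 90 g, standing on the floor of the basket labelled red, behind its front; origin at the centre of its underside, z up along the vial.
- bottle: Loose infusion bottle, 50 mm diameter, 112 mm high, grey cap, standing on the counter in front of the row; origin at the centre of its underside.
- dish: Loose shallow steel dish, 100 x 65 mm, 28 mm high, on the counter in front of the row; origin at the centre of its underside.
- tape: Loose roll of white tape, 68 mm diameter, 25 mm high, lying flat on the counter in front of the row; origin at the centre of its underside.
Things that resemble listed ones, but are neither listed nor needed, are in the scene too. Leave any purple look-alike of the vial_a1 alone.

How it is judged:
By the outcome, as a careful person would: the job done as asked, in the order asked, and still so for the second after the job is handed in, with the robot touching nothing.
It also fails if it takes over 48 s, if anything falls off the work surface, if the arm or the gripper's body presses on something with over 40 N, if the wrist force passes 120 N, or if a joint passes its speed limit or range.

### The arm

A 6-joint arm with a two-finger parallel gripper is mounted at the origin on the work surface. World frame = base frame: x ahead of the robot, y to its left, z up, the work surface at z = 0. Lengths are in m, angles in degrees, forces in N, time in s.
With the tool pointing down it reaches from about 0.35 to 0.875 m from the base axis. Payload 4.2 kg.
Tool frame: the origin (TCP) lies midway between the tips of the shut fingers; the grasp point (between the pads) lies 19 mm behind it; y points along the fingers, z is the direction in which the jaws open and shut, and the axes are right-handed (so a half turn about y gives the same grasp; the last joint's range is limited). The gripper opens to 87 mm and grips with 3 to 60 N. Pads are 19 mm wide; open, the fingers measure 117 mm over their backs; the gripper's body (75 mm by 190 mm) begins 51 mm behind the grasp point.
Start: joints at [-55.199, 22.042, 0.453, 0, -68.411, -14.817], TCP at [0.214, -0.587, 0.223] pointing down, gripper open.
Joint ranges: [-179.83, 179.83], [-69.29, 118.12], [-61.27, 80.66], [-181.25, 117.63], [-171.15, -9.14], [-177.46, 177.46]. Speed limits (degrees/s): [159.86, 159.86, 180, 180, 180, 180].

### API

Orientations are given as [roll, pitch, yaw] about the fixed x, y, z axes, in that order (R = Rz(yaw) Ry(pitch) Rx(roll)).
In Python, from workcell import env gives the robot as it stands. The module is installed in compiled form; this text tells all that it offers. Calls block until the motion is done:
- env.goto(position, orientation): joint-space move of the TCP to a pose.
- env.move_straight(position, rotation=None, rate=0.15, force_limit=None): straight line of the TCP; rotation=None keeps the orientation; rate is the mean speed in m/s. With force_limit (N) it stops when the force on the tool has changed by that much, and returns True; else False.
- env.set_joints(angles): joint-space move.
- env.gripper_to(opening, grasp_force=None): opening from 0.0 (shut) to 1.0 (fully open); grasp_force is the grip in N (None keeps the last); returns when the fingers have stopped.
- env.dwell(seconds).
- env.inverse_kinematics(position, orientation): joint angles nearest the present ones, or None.
- env.read_state(): the state.
- env.grab_frame(name): name is "side" or "top"; returns a dict with "image" (480x640x3 uint8, blue, green, red), "fx", "fy", "cx", "cy" (pixels), "D" ([k1, k2, p1, p2, k3] as OpenCV has them; the pictures are not rectified), "position" and "orientation" of the camera in the world. Camera axes: x right, y up, looking along -z (the intrinsics and any distortion apply to the point x, -y, -z); pixel columns grow to the right and rows downward; lengths in m; the calibration is good to about 2 mm. A picture is of the moment at which its call begins. There is no depth.
A pose or a line that the arm cannot do raises env.Unreachable and nothing moves.
- env.close_job(): hands the job in, once; it reports no verdict.
Trained networks look in a picture, given as the dict that the camera call returned (one of the last four; its "shot" number tells which), for a name from the list of things; names that differ only in an ending like _2 or _b are one class to them, and where a whole thing is asked for, a point or a joint stands for the part that bears it (a point fixed in the world has none). Each returns a list of dicts, best first, with "score" (0 to 1); they miss things now and then, are a little off and sometimes report something else, mostly with a low value. They report only what shows in the picture. A call takes as long as a camera call. They do not tell look-alikes from the thing itself.
- env.search_frame(picture, thing): "xyz" ([x, y, z] in m, in world coordinates, good to about 4 mm: the middle of the surface that is visible of it).
- env.trace(picture, thing): "mask" (480x640 bool, what is visible of it).
The state is a dict: "clock": time; "joint_positions": joint angles; "qvel": joint speeds; "joint_torque": joint torques, N m; "position": TCP position; "tool_rot": TCP orientation; "force": force on the tool from outside, world axes, zero at the start; "wrist_torque": the same for the moment, N m; "opening": opening from 0.0 (shut) to 1.0 (fully open).
Only numpy, scipy, OpenCV 4.12 (cv2) and the standard library are available. Lean on these libraries where they do the work, as an engineer would, in place of code of your own. Each camera call takes 0.05 s, during which the arm holds its last target. There are 200 camera calls.

## Working session

There is one attempt and no reset: what is moved stays moved. The work goes in short steps, each a Python script; the robot and the scene stay as the last script left them, time stands still between calls to the robot, and variables do not carry over. Pictures are saved under pics/ and viewed, about 8 in all and at most 12, crops included, and the job is handed in when it is done.

```bash
mkdir -p pics; python3 - <<'E'
from workcell import env
import cv2,numpy as np
for n in("top","side"):
    f=env.grab_frame(n);cv2.imwrite(f"pics/{n}0.png",f["image"])
    print(n,f["position"],f["orientation"],f["fx"],f["fy"],f["cx"],f["cy"],f["D"])
    for t in("basket_a_front","basket_red_front","basket_a","unit_a","vial_a1","bottle","dish","tape"):
        print(t,[(np.round(d["xyz"],3).tolist(),round(d["score"],2)) for d in env.search_frame(f,t)])
print(env.read_state())
E
```

```text
top [ 0.42688417 -0.05061514  0.84528144] [  9.24749262  -0.21687806 -88.57964334] 463.0118568852877 463.0118568852877 320.31753907628587 237.93554183462777 [-0.02674707  0.          0.          0.          0.        ]
basket_a_front [([0.576, 0.036, 0.063], 0.75)]
basket_red_front [([0.511, -0.185, 0.023], 0.56), ([0.585, 0.26, 0.038], 0.31)]
basket_a [([0.577, 0.036, 0.062], 0.87), ([0.589, 0.261, 0.042], 0.83)]
unit_a [([0.7, 0.228, 0.12], 0.7), ([0.697, 0.025, 0.12], 0.62), ([0.575, 0.038, 0.06], 0.39)]
vial_a1 [([0.601, 0.048, 0.077], 0.78), ([0.44, 0.042, 0.058], 0.76), ([0.594, -0.01, 0.072], 0.75)]
bottle [([0.365, -0.276, 0.08], 0.58)]
dish [([0.356, -0.055, 0.004], 0.63)]
tape [([0.411, 0.154, 0.025], 0.74)]
side [0.22198668 0.63669978 0.91086823] [  42.16726224   -0.67861919 -154.47689586] 567.2083047853051 567.2083047853051 321.4367006330565 234.86002878023157 [-0.01341113  0.          0.          0.          0.        ]
basket_a_front [([0.564, 0.051, 0.084], 0.91)]
basket_red_front [([0.511, -0.185, 0.06], 0.76)]
basket_a [([0.593, 0.246, 0.058], 0.91), ([0.561, 0.047, 
[... 355 characters left out ...]
), ([0.406, 0.157, 0.02], 0.6)]
{'clock': 0.9, 'joint_positions': array([-5.51980009e+01,  2.20417530e+01,  4.52888850e-01,  8.93054652e-04,
       -6.84109981e+01, -1.48175535e+01]), 'qvel': array([-0.05320155,  0.00733949, -0.08006038,  0.00596585, -0.04795761,
        0.03064048]), 'joint_torque': array([-8.61886656e-04, -3.90455747e+01,  1.87620127e+01,  4.22442019e+00,
        1.53567555e-02, -3.05120852e-05]), 'position': array([ 0.21362715, -0.58734039,  0.22255342]), 'tool_rot': array([-9.00003455e+01,  7.67576158e-04,  1.99847741e+01]), 'force': array([0.15711996, 0.32996942, 0.34723554]), 'wrist_torque': array([-0.0657829 , -0.00048026, -0.0037375 ]), 'opening': 0.9998638395124319}
```

View pics/top0.png

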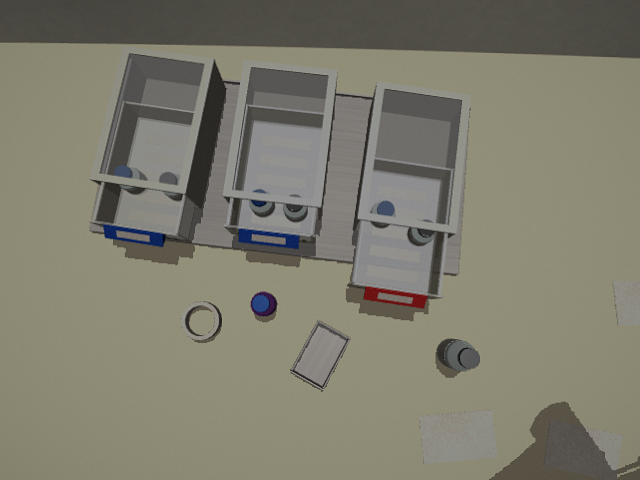

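View pics/side0.png

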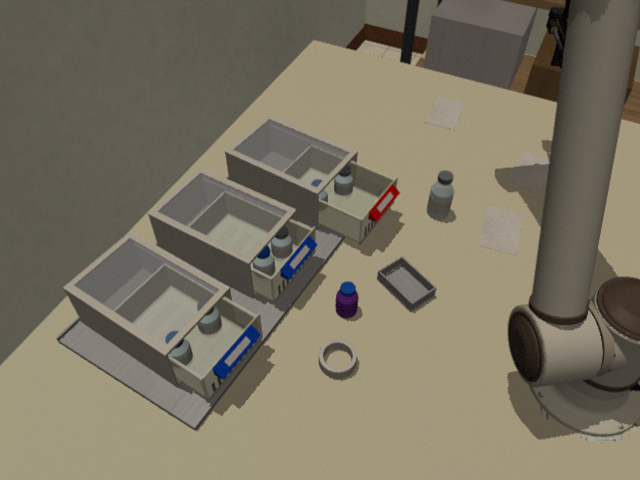

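The top view shows blue labels at (135,236) and (269,240), and the red one at (395,297). A purple vial stands at (263,304), in front of the middle basket. The two blue baskets are the ones to push. Next I'll fit the label edges.

```bash
cat >h.py <<'E'
from workcell import env
import cv2,numpy as np
from scipy.spatial.transform import Rotation as Ro
def ray(f,px,z):
    K=np.array([[f["fx"],0,f["cx"]],[0,f["fy"],f["cy"]],[0,0,1]])
    u=cv2.undistortPoints(np.float64(px).reshape(-1,1,2),K,np.array(f["D"]))[:,0]
    d=np.c_[u[:,0],-u[:,1],-np.ones(len(u))]@Ro.from_euler("xyz",f["orientation"],degrees=True).as_matrix().T
    p=np.array(f["position"]); return p+d*((z-p[2])/d[:,2])[:,None]
def blobs(f):
    hsv=cv2.cvtColor(f["image"],cv2.COLOR_BGR2HSV)
    out=[]
    for n,m in(("blue",cv2.inRange(hsv,(105,150,60),(130,255,255))),("red",cv2.inRange(hsv,(0,150,60),(8,255,255))|cv2.inRange(hsv,(172,150,60),(180,255,255)))):
        m=cv2.morphologyEx(m,cv2.MORPH_CLOSE,np.ones((13,13)))
        k,l,s,c=cv2.connectedComponentsWithStats(m)
        out+=[(n,l==i,s[i],c[i]) for i in range(1,k) if s[i,2]>38 and s[i,4]>300]
    return out
def fronts(f):
    "front edge of each label at z=.083 (top: lowest mask pixel; side: right-lower side)"
    res=[]
    for n,m,s,c in blobs(f):
        cnt=max(cv2.findContours(m.astype(np.uint8),cv2.RETR_EXTERNAL,cv2.CHAIN_APPROX_NONE)[0],key=len)
        P=ray(f,cv2.boxPoints(cv2.minAreaRect(cnt)),.083)
        P=P[np.argsort(P[:,0]+0)][:2] ; P=P[np.argsort(P[:,1])]
        v=P[1]-P[0]; res.append((n,c.round(),P.mean(0)[:2].round(4),np.linalg.norm(v[:2]).round(4),np.degrees(np.arctan2(-v[0],v[1])).round(1)))
    return sorted(res,key=lambda r:-r[2][1])
E
python3 - <<'E'
from h import *
for n in("top","side"):
    f=env.grab_frame(n)
    for r in fronts(f):print(n,*r)
    if n=="top":
        # unit top side edges (z=.12): right outer edges & front-bar lower edge, pixels read by eye
        for nm,a in dict(Lfront=[(94,177),(186,193)],Lback=[(125,52),(215,63)],Mfront=[(228,193),(324,205)],Mback=[(245,63),(336,71)],Rfront=[(357,213),(461,229)],Rback=[(378,86),(469,95)]).items():
            P=ray(f,a,.12);print(nm,P[:,:2].round(3).tolist())
        im=f["image"][40:320,80:480];cv2.imwrite("pics/crop.png",cv2.resize(im,(800,560),interpolation=2))
E
```

```text
top blue [133. 235.] [0.5373 0.2649] 0.1047 -7.5
top blue [268. 238.] [0.5372 0.0371] 0.1008 -5.2
top red [395. 297.] [ 0.4457 -0.1738] 0.1026 -7.2
Lfront [[0.636, 0.321], [0.613, 0.168]]
Lback [[0.859, 0.292], [0.842, 0.136]]
Mfront [[0.615, 0.1], [0.599, -0.055]]
Mback [[0.843, 0.085], [0.832, -0.07]]
Rfront [[0.587, -0.108], [0.565, -0.275]]
Rback [[0.807, -0.141], [0.795, -0.295]]
side blue [236. 352.] [0.5365 0.2561] 0.1017 -7.9
```

View pics/crop.png

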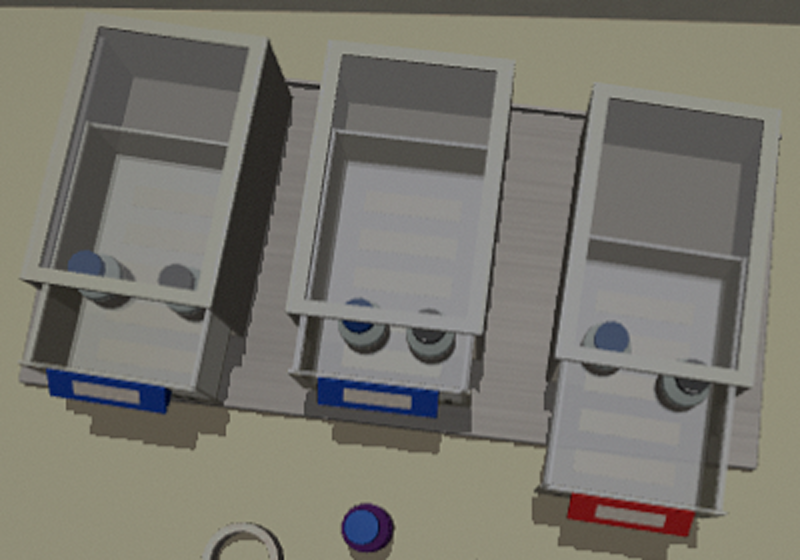

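The crop agrees: the blue labels are the left and middle baskets, each with two standing vials. The red basket is on the right, and the purple look-alike is clear of my paths. I'll push the middle basket first, slowly and with a force stop.

```bash
cat >>h.py <<'E'
Z=.072
def push(xy,yaw,over,start=.04,rate=.03):
    d=np.r_[np.cos(np.radians(yaw)),np.sin(np.radians(yaw)),0]
    s=np.r_[xy,Z]-start*d; o=[-90,0,yaw]
    env.goto(s+[0,0,.16],o); env.move_straight(s,rate=.12); env.dwell(.2)
    f0=np.array(env.read_state()["force"])
    hit=env.move_straight(s+(start+over)*d,rate=rate,force_limit=9)
    st=env.read_state(); p=np.array(st["position"])
    print("hit",hit,"tcp",p.round(4),"past label est",((p-np.r_[xy,Z])@d).round(4),"dF",(np.array(st["force"])-f0).round(1),"t",st["clock"])
    return d
def retreat(d):
    p=np.array(env.read_state()["position"])
    env.move_straight(p-.03*d,rate=.05); env.move_straight(p-.03*d+[0,0,.16],rate=.15)
E
python3 - <<'E'
from h import *
env.gripper_to(0.0)
d=push([.537,.032],-4.8,.06)
f=env.grab_frame("side");cv2.imwrite("pics/s1.png",f["image"])
E
```

```text
hit True tcp [0.5661 0.0288 0.0709] past label est 0.0293 dF [-0.5  1.   1.5] t 8.8083
```

View pics/s1.png

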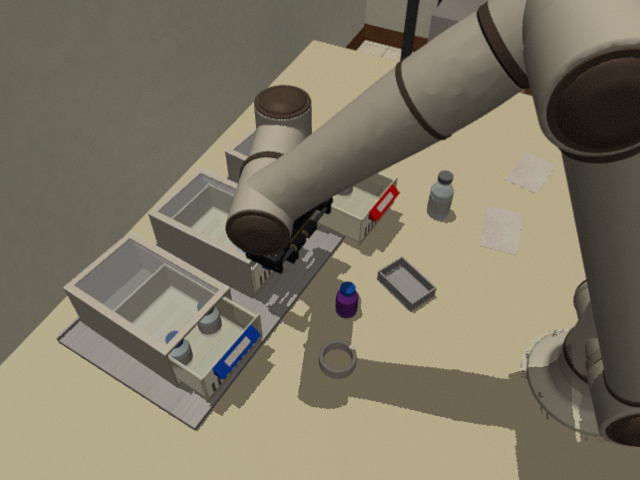

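The middle basket has moved most of the way in. I expected about 45 mm of travel, so I'll press on gently from here to see whether it's really at the stop.

```bash
python3 - <<'E'
from h import *
d=np.r_[np.cos(np.radians(-4.8)),np.sin(np.radians(-4.8)),0]
for i in range(2):
    p0=np.array(env.read_state()["position"])
    h=env.move_straight(p0+.02*d,rate=.02,force_limit=10)
    st=env.read_state();p=np.array(st["position"]);print(h,((p-p0)@d).round(4),p.round(4),st["force"].round(1),st["clock"])
retreat(d)
d=push([.537,.2565],-7.7,.09)
p0=np.array(env.read_state()["position"])
h=env.move_straight(p0+.02*d,rate=.02,force_limit=10)
st=env.read_state();p=np.array(st["position"]);print(h,((p-p0)@d).round(4),p.round(4),st["force"].round(1),st["clock"])
f=env.grab_frame("top");cv2.imwrite("pics/t2.png",f["image"][:330,60:500])
E
```

```text
True -0.0001 [0.5659 0.028  0.0695] [-0.8  0.  -0.1] 9.3083
True -0.0002 [0.5657 0.0275 0.0684] [-1.2  0.4 -0.3] 9.725
hit True tcp [0.5863 0.2495 0.0711] past label est 0.0498 dF [-2.6  0.3  0.4] t 17.05
True -0.0002 [0.586  0.2489 0.07  ] [-1.   0.2  0.8] 17.4583
```

View pics/t2.png

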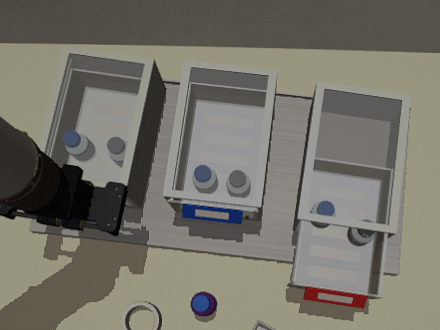

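The middle basket looks home and its vials are standing. I'll retreat from the left one and check both from both cameras.

```bash
python3 - <<'E'
from h import *
d=np.r_[np.cos(np.radians(-7.7)),np.sin(np.radians(-7.7)),0]
retreat(d)
env.goto([.30,-.50,.3],[-90,0,20])
f=env.grab_frame("top")
for r in fronts(f):print(*r)
g=env.grab_frame("side")
a=cv2.resize(f["image"][40:320,80:480],(800,560),interpolation=2);cv2.imwrite("pics/t3.png",a)
cv2.imwrite("pics/s3.png",cv2.resize(g["image"][110:410,60:460],(800,600),interpolation=2))
print(env.read_state()["clock"])
E
```

```text
blue [141. 199.] [0.5993 0.2563] 0.1043 -7.6
blue [272. 214.] [0.5792 0.0328] 0.1006 -5.3
red [395. 297.] [ 0.4458 -0.1732] 0.1009 -7.2
22.375
```

View pics/t3.png

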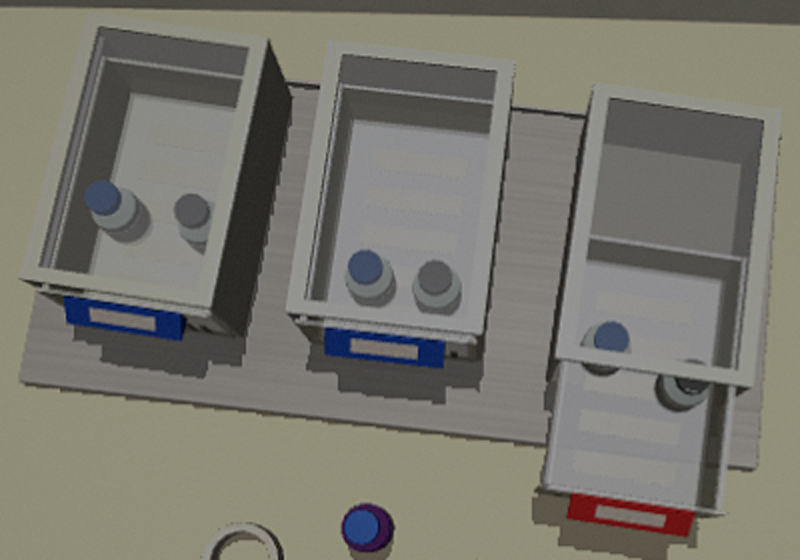

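View pics/s3.png

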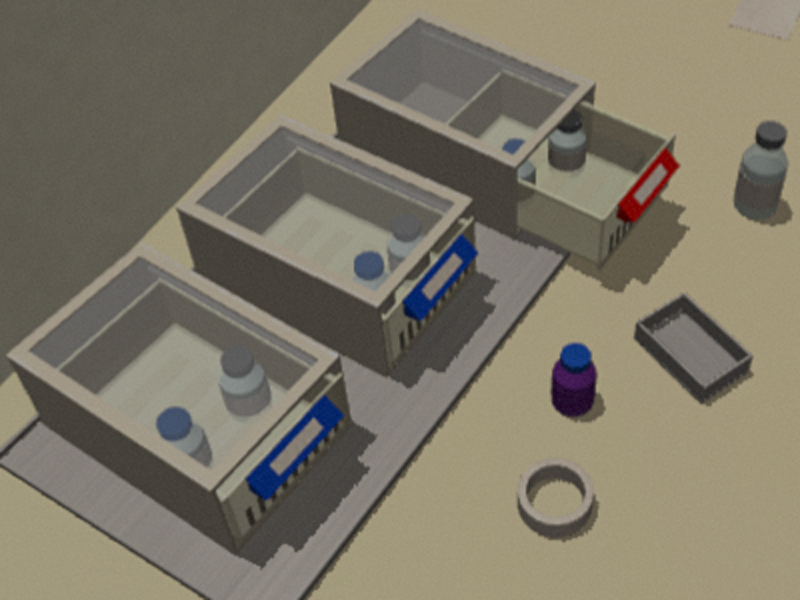

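All six vials are standing and the red basket hasn't moved. The middle label sits about 28 mm ahead of its frame, against 25 mm for the left one, and about 24 mm is expected. I'll look closer before deciding.

```bash
python3 - <<'E'
from h import *
f=env.grab_frame("side");i=f["image"]
a=cv2.resize(i[270:390,160:240],(400,600),interpolation=2);b=cv2.resize(i[200:300,225:305],(400,500),interpolation=2)
b=cv2.copyMakeBorder(b,0,100,0,0,0);cv2.imwrite("pics/z.png",cv2.convertScaleAbs(np.hstack([a,b]),alpha=1.5))
f=env.grab_frame("top");i=f["image"]
a=cv2.resize(i[170:230,90:210],(800,300*4//3),interpolation=2)[:300];b=cv2.resize(i[185:245,220:340],(800,400),interpolation=2)[:300]
cv2.imwrite("pics/z2.png",cv2.convertScaleAbs(np.vstack([a,b]),alpha=1.5))
E
```

```text
(no output)
```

View pics/z.png

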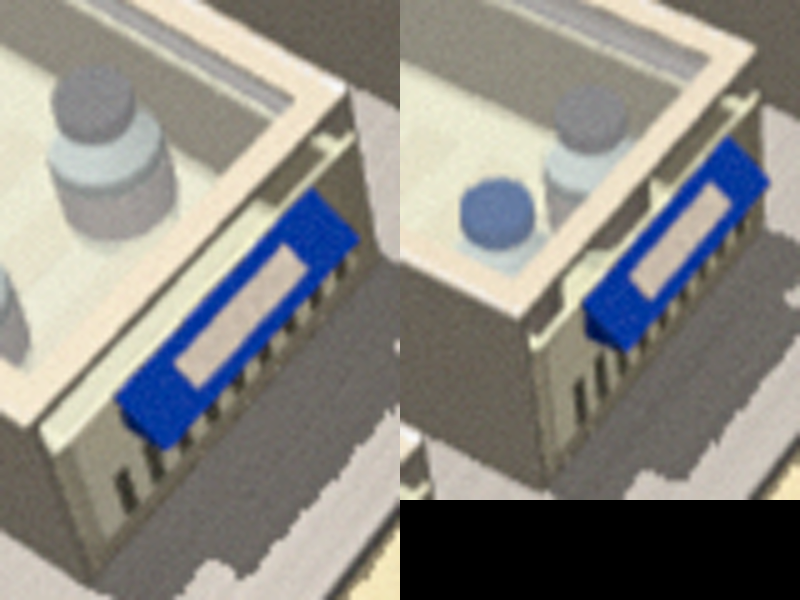

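View pics/z2.png

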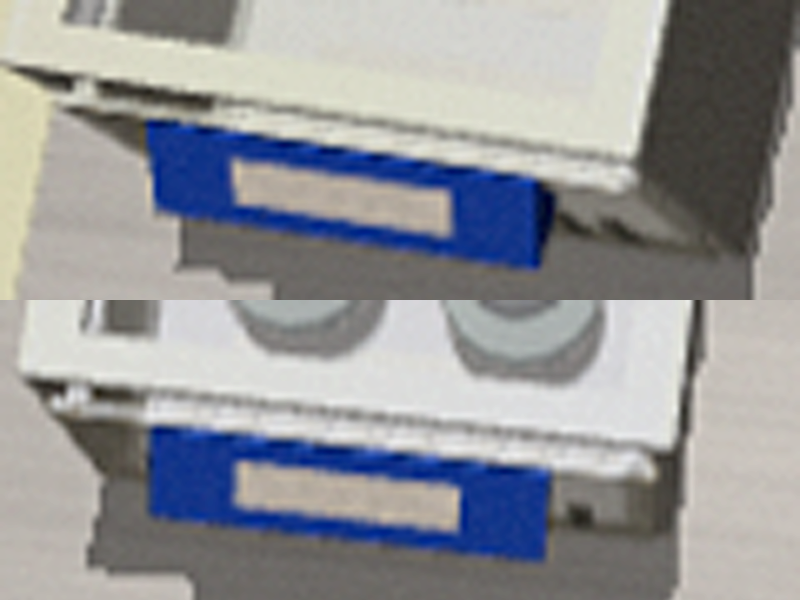

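The gaps look alike in both close-ups, with panels against the frames. A firmer but slow check push on the middle basket, then the left, should settle it within the time left.

```bash
python3 - <<'E'
import h; from h import *
def press(xy,yaw):
    d=np.r_[np.cos(np.radians(yaw)),np.sin(np.radians(yaw)),0]
    s=np.r_[xy,Z]-.012*d   # xy = earlier stop point of the TCP
    env.goto(s+[0,0,.09],[-90,0,yaw]); env.move_straight(s,rate=.12); env.dwell(.15)
    hit=env.move_straight(s+.03*d,rate=.025,force_limit=18)
    st=env.read_state();p=np.array(st["position"]);print(hit,"beyond earlier stop",((p-np.r_[xy,Z])@d).round(4),st["clock"])
    env.move_straight(p-.02*d,rate=.05); env.move_straight(p-.02*d+[0,0,.09],rate=.15)
press([.5661,.0288],-4.8)
if env.read_state()["clock"]<31: press([.5863,.2495],-7.7)
env.goto([.30,-.40,.28],[-90,0,20])
f=env.grab_frame("top")
for r in fronts(f):print(*r)
cv2.imwrite("pics/t4.png",f["image"]);print(env.read_state()["clock"])
E
```

```text
True beyond earlier stop 0.0 26.4417
True beyond earlier stop -0.0 30.4083
blue [141. 199.] [0.5993 0.2563] 0.1042 -7.5
blue [272. 214.] [0.5792 0.0328] 0.1006 -5.3
red [395. 297.] [ 0.4457 -0.1739] 0.1023 -7.3
34.2917
```

View pics/t4.png

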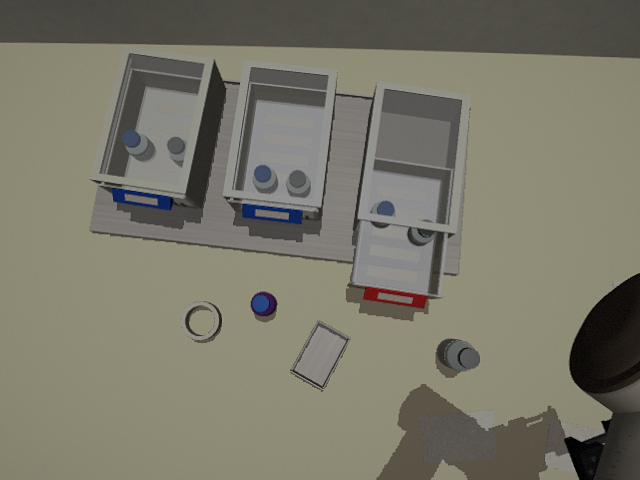

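Under an 18 N press both baskets stopped at exactly the same point as before, so they're against their stops. The labels are now at (143,199) and (272,214), all vials are upright, the red basket hasn't moved, and the counter items are where they were.

```bash
python3 -c "
from workcell import env
env.close_job()"
```

```text
the job is handed in; nothing more can be done
```

I pushed both blue-label baskets home with the shut fingertips, slowly (about 30 mm/s) and with a force stop. The middle one went in about 42 mm and the left about 63 mm. I handed the job in just after 34 s on the clock, with the arm clear of everything.

- **Fully home:** a second, firmer press (18 N limit) on each basket stopped at the same point as the first, to within 0.1 mm. The labels did not move between the last two pictures.
- **Everything else:** the last picture shows all six vials standing. The red basket's label is within 1 mm of where it began, and the bottle, dish, tape and purple vial look undisturbed.
- **One disagreement:** my rough by-eye camera measurement put the middle label 28 mm in front of its frame, against 24 mm expected and 25 mm for the left. The press found no remaining travel, so I put this down to measuring error.

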